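# Clear the taxidermist's bench: tools back to their trays

## Task

Clear the bench by putting each tool in its tray: the scalpel and the yellow craft knife in the steel tray, the two brushes in the blue tray, the orange pliers in the black tray. Put both blades away first, before any other tool goes into its tray. Every tool must end up lying flat on its tray's bottom, the same side up as it lies now, not on the rim or on another tool; leave the amber jar and the wooden spool alone.

Things in the scene. Friction and masses are not known exactly. Their poses are not given: they have to be found in the camera images.
- scalpel: scalpel, all bare steel: flat handle 10 mm wide (y) and 7 mm thick, from x = -70 to +30 mm, then a narrow thin blade to x = +79 mm. 35 g. Origin: on its underside (bench level, 0 mm), at the middle of its width, where it is best gripped across its y from above; x runs along it towards the working end, z up when it lies as at the start.
- craft_knife: craft knife with a yellow plastic handle 13 mm wide (y) and 12 mm thick, from x = -67 to +27 mm, then a dark steel collar and a thin blade to x = +70 mm. 30 g. Origin: on its underside (bench level, 0 mm), at the middle of its width, where it is best gripped across its y from above; x runs along it towards the working end, z up when it lies as at the start.
- scrub_brush: small cleaning brush like a toothbrush: purple handle with a white inlay, 13 mm wide (y) and 12 mm thick, from x = -74 to +20 mm, head with pale bristles pointing up, 14 mm wide and 16 mm high, from x = +41 to +75 mm. 30 g. Origin: on its underside (bench level, 0 mm), at the middle of its width, where it is best gripped across its y from above; x runs along it towards the working end, z up when it lies as at the start.
- flat_brush: flat paint brush: pale wooden handle 13 mm wide (y) and 11 mm thick, from x = -72 to +12 mm, copper-coloured ferrule 26 mm wide from x = +12 to +37 mm, dark bristles to x = +72 mm. 40 g; grip the handle at or just behind the origin (x = -10 to 0 mm). Origin: on its underside (bench level, 0 mm), at the middle of its width, where it is best gripped across its y from above; x runs along it towards the working end, z up when it lies as at the start.
- pliers: pliers with orange handles, closed: dark steel pivot block 20 mm wide (y) and 11 mm thick, from x = -13 to +13 mm, jaws to x = +59 mm, two handles splayed to 51 mm overall width, back to x = -88 mm. 130 g. Origin: on its underside (bench level, 0 mm), at the middle of its width, where it is best gripped across its y from above; x runs along it towards the working end, z up when it lies as at the start.
- steel_tray: bright bare-steel open rectangular tray for blades, fixed to the bench: outside 184 (its x) x 126 (its y) x 18 mm high, walls and floor 3 mm thick, so the inside is 178 x 120 mm and the inner floor lies 3 mm above the bench. Origin: centre of the underside; z up. Its place and yaw change at each start, its long axis staying within 15 degrees of left-right
- blue_tray: blue plastic open rectangular tray for brushes, fixed to the bench: outside 184 (its x) x 126 (its y) x 18 mm high, walls and floor 3 mm thick, so the inside is 178 x 120 mm and the inner floor lies 3 mm above the bench. Origin: centre of the underside; z up. Its place and yaw change at each start, its long axis staying within 15 degrees of left-right
- black_tray: black plastic open rectangular tray for pliers, fixed to the bench: outside 184 (its x) x 126 (its y) x 18 mm high, walls and floor 3 mm thick, so the inside is 178 x 120 mm and the inner floor lies 3 mm above the bench. Origin: centre of the underside; z up. Its place and yaw change at each start, its long axis staying within 15 degrees of left-right
- amber_jar: closed amber jar with black cap, 56 mm across, 75 mm tall, standing loose to the left of the work; to be left alone. Origin: centre of the underside
- spool: wooden spool, 44 mm across, 42 mm tall, standing loose to the right of the work; to be left alone. Origin: centre of the underside

How it is judged:
On the way, in this order (a step that is already met when the one before it is completed fails the run):
1. scalpel and craft knife lie in the steel tray while no other tool is in its tray (x of scalpel in the frame of steel_tray between -0.09 and 0.09 m and y of scalpel in the frame of steel_tray between -0.06 and 0.06 m and z of each of scalpel, craft_knife in the frame of steel_tray below 0.008 m and angle between each of scalpel, craft_knife's own z axis and vertical below 0.1 rad and x of craft_knife in the frame of steel_tray between -0.09 and 0.09 m and y of craft_knife in the frame of steel_tray between -0.06 and 0.06 m and not (x of scrub_brush in the frame of blue_tray between -0.09 and 0.09 m and y of scrub_brush in the frame of blue_tray between -0.06 and 0.06 m and z of scrub_brush in the frame of blue_tray below 0.008 m and angle between scrub_brush's own z axis and vertical below 0.1 rad) and not (x of flat_brush in the frame of blue_tray between -0.09 and 0.09 m and y of flat_brush in the frame of blue_tray between -0.06 and 0.06 m and z of flat_brush in the frame of blue_tray below 0.008 m and angle between flat_brush's own z axis and vertical below 0.1 rad) and not (x of pliers in the frame of black_tray between -0.09 and 0.09 m and y of pliers in the frame of black_tray between -0.06 and 0.06 m and z of pliers in the frame of black_tray below 0.008 m and angle between pliers's own z axis and vertical below 0.1 rad)), for 0.2 s.
2. both brushes lie in the blue tray and the pliers in the black tray (x of scrub_brush in the frame of blue_tray between -0.09 and 0.09 m and y of scrub_brush in the frame of blue_tray between -0.06 and 0.06 m and z of each of scrub_brush, flat_brush in the frame of blue_tray below 0.008 m and angle between each of scrub_brush, flat_brush, pliers's own z axis and vertical below 0.1 rad and x of flat_brush in the frame of blue_tray between -0.09 and 0.09 m and y of flat_brush in the frame of blue_tray between -0.06 and 0.06 m and x of pliers in the frame of black_tray between -0.09 and 0.09 m and y of pliers in the frame of black_tray between -0.06 and 0.06 m and z of pliers in the frame of black_tray below 0.008 m), for 0.2 s.
At the end, for the whole second after the job is handed in: Blades in the steel tray, brushes in the blue, pliers in the black: each origin inside the tray, underside under 8 mm above the tray's underside (floor at 3 mm), tilt under 0.1 rad, right side up, at rest (under 0.02 m/s, 0.2 rad/s) (all of step 2 and x of scalpel in the frame of steel_tray between -0.09 and 0.09 m and y of scalpel in the frame of steel_tray between -0.06 and 0.06 m and z of each of scalpel, craft_knife in the frame of steel_tray below 0.008 m and angle between each of scalpel, craft_knife's own z axis and vertical below 0.1 rad and x of craft_knife in the frame of steel_tray between -0.09 and 0.09 m and y of craft_knife in the frame of steel_tray between -0.06 and 0.06 m and linear speed of each of scalpel, craft_knife, scrub_brush, flat_brush, pliers below 0.02 m/s and angular speed of each of scalpel, craft_knife, scrub_brush, flat_brush, pliers below 0.2 rad/s); the robot touches nothing.
It fails at once if the jar or the spool is pushed more than 30 mm or tipped over (distance of any of amber_jar, spool from where it was at the start of the episode above 0.03 m or angle between any of amber_jar, spool's own z axis and vertical above 0.4 rad).
It also fails if it takes over 120 s, if anything falls off the work surface, if the arm or the gripper's body presses on something with over 40 N, if the wrist force passes 120 N, or if a joint passes its speed limit or range.

## Robot

A 6-joint arm with a two-finger parallel gripper is mounted at the origin on the work surface. World frame = base frame: x ahead of the robot, y to its left, z up, the work surface at z = 0. Lengths are in m, angles in rad, forces in N, time in s.
With the tool pointing down it reaches from about 0.275 to 0.975 m from the base axis. Payload 8.4 kg.
Tool frame: the origin (TCP) lies on the centre line of the jaws, within the pads' length; the fingertips stand 19 mm ahead of it and the grasp point (between the pads) is the TCP (ctrl.finger_overhang is the distance from the TCP to the fingertips, in m); z points along the fingers, y is the line along which they close (so a half turn about z gives the same grasp; the last joint's range is limited). The gripper opens to 92 mm and grips with 3 to 60 N. Pads are 20 mm wide; open, the fingers measure 128 mm over their backs; the gripper's body (75 mm by 189 mm) begins 69 mm behind the grasp point.
Start: joints at [-1.328, 0.353, 1.633, -0, 1.155, -0.002], TCP at [0.151, -0.606, 0.234] pointing down, gripper open.
Joint ranges: [-2.63, 2.63], [-0.92, 2.1], [0.06, 2.66], [-1.3, 4.44], [0, 2.69], [-3.02, 3.02]. Speed limits (rad/s): [2.22, 2.22, 2.79, 3.14, 3.14, 3.14].

## Interface

Orientations are given as a rotation vector (axis times angle).
In Python, from rig import monitor, imaging, ctrl gives the robot as it stands. The module is installed in compiled form; this text tells all that it offers.
- The arm moves only by the shell command python3 -m handwheel 'ROWS' [OPENING] [FORCE]. ROWS is a JSON object of lists of equal length, an entry for each row: "dp": the shift along the world's x, y, z in mm, a list of three; "rot": the turn, a rotation vector about the world's x, y, z in degrees, a list of three. In form: {"dp": [[tx, ty, tz], ...], "rot": [[rx, ry, rz], ...]}. A call has 1 to 12 rows; each row shifts and turns the commanded pose from where the row before left it; what a row does not reach is not made up. A row lasts 1/8 s, in which the tool goes at most 62.5 mm and 10.7 degrees, less where a joint would pass 70% of its speed; a pose out of reach is approached as far as the arm can. A call is refused whole if a number of a shift passes 62.5 or a number of a turn 10.7, either way. A call with a gripper value outside its range is refused whole. OPENING is the closure, from 0 (fully open) to 1 (shut), set as the call begins (- or left out, the last holds). The fingers move at their own pace and stop on an object; FORCE is the grip in N (left out, the last holds). Time passes only in rows, so rows that do not move let the fingers close. It gives the time, the measured TCP pose, the force, the opening and the grip force at its end, in the units of the state.
- monitor.state(): the state, without advancing time (a new reading comes with each control period).
- imaging.snapshot(name): name is "scene" or "top" or "wrist"; returns a dict with "image" (400x640x3 uint8, red, green, blue), "intrinsics" (3x3 intrinsics, pixels), "cam_to_world" (4x4, takes a point from camera to world coordinates); the wrist camera has in their place "tool_from_camera" (4x4, takes a point from camera to tool coordinates, whose origin is the TCP and whose axes are the flange's). Camera axes: x right, y down, z forward; pixel columns grow to the right and rows downward; lengths in m; the calibration is good to about 2 mm. The wrist camera is an equidistant fisheye: a pixel r from the principal point sees the ray r / f radians off the axis. A picture is of the moment at which its call begins: read the wrist's pose just before it. There is no depth.
- ctrl.job_done(): hands the job in; it is judged then, once.
The state is a dict: "clock": time; "joint_positions": joint angles; "dq": joint speeds; "tau": joint torques, N m; "tcp_pos": TCP position; "tcp_rot": TCP orientation; "force": force on the tool from outside, world axes, zero at the start; "ft_torque": the same for the moment, N m; "grip_width": opening from 0.0 (shut) to 1.0 (fully open); "grasp_force": force on a finger pad.
Only numpy, scipy, OpenCV 4.12 (cv2) and the standard library are available. Lean on these libraries where they do the work, as an engineer would, in place of code of your own. Each camera call takes 0.05 s, during which the arm holds its last target. There are 200 camera calls.

## Working session

There is one attempt and no reset: what is moved stays moved. The work goes in short steps, Python scripts to look and compute and a shell command to move; the robot and the scene stay as the last step left them, time stands still between calls to the robot, and variables do not carry over. Pictures are saved under pics/ and viewed, at most 14 in all, crops included, and the job is handed in when it is done.

```bash
mkdir -p pics; python3 - <<'E'
from rig import monitor, imaging, ctrl
import cv2,pickle
s=monitor.state(); print(s)
for n in("top","scene"):
    d=imaging.snapshot(n); cv2.imwrite(f"pics/{n}0.png",d["image"][:,:,::-1]); pickle.dump(d,open(n+".pkl","wb")); print(d["intrinsics"],d["cam_to_world"])
E
```

```text
{'clock': 0.0, 'joint_positions': array([-1.32840227e+00,  3.53642031e-01,  1.63413954e+00,  6.29356257e-07,
        1.15517786e+00, -2.38762194e-03]), 'dq': array([-1.35484264e-03,  8.45030181e-04,  8.56345461e-06,  1.09189789e-04,
        9.71453264e-04,  7.18178362e-04]), 'tau': array([ 1.64548055e-03, -5.93840325e+01, -3.34210360e+01,  6.99005323e-02,
        2.34345126e-02, -1.05041358e-04]), 'tcp_pos': array([ 0.15136062, -0.60591239,  0.23286518]), 'tcp_rot': array([-3.11674542e+00, -3.83376874e-01,  2.56010816e-04]), 'force': array([ 0.52120046,  0.30720933, -0.33167284]), 'ft_torque': array([-0.00346481, -0.02144951, -0.01411125]), 'grasp_force': 0.0, 'grip_width': 0.9985698710639191}
[[463.15875362   0.         318.27439356]
 [  0.         463.15875362 202.5006845 ]
 [  0.           0.           1.        ]] [[ 0.01750948 -0.99606983  0.08682346  0.434526  ]
 [-0.99953971 -0.01528629  0.02620502 -0.01617188]
 [-0.02477482 -0.08724233 -0.995879    1.30125791]
 [ 0.          0.          0.          1.        ]]
[[396.13747647   0.         327.9914332 ]
 [  0.         396.13747647 200.15250707]
 [  0.           0.           1.        ]] [[-0.87460013  0.25194144 -0.41424646  1.08291646]
 [ 0.48454332  0.48432098 -0.72845794  0.96687448]
 [ 0.01709951 -0.83782976 -0.54566373  0.73856495]
 [ 0.          0.          0.          1.        ]]
```

View pics/top0.png

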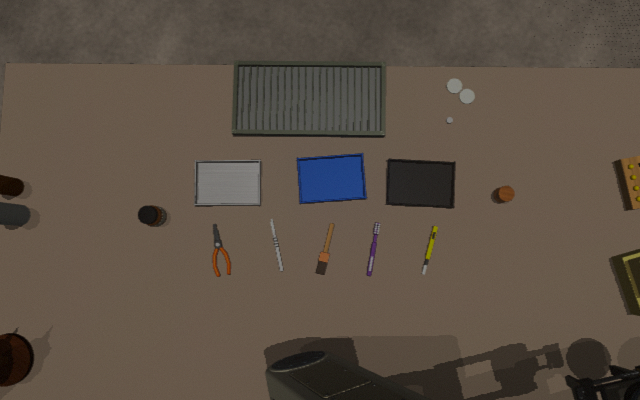

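The top view shows the steel tray at (228,183), the blue tray at (331,179) and the black tray at (421,184). The tools lie in a row near v≈250: pliers, scalpel, flat brush, scrub brush, craft knife. I'll enlarge this area.

```bash
python3 - <<'E'
import cv2,pickle
d=pickle.load(open("top.pkl","rb"));im=d["image"][150:285,190:465,::-1]
im=cv2.convertScaleAbs(im,alpha=1.5)
cv2.imwrite("pics/crop0.png",cv2.resize(im[60:130],None,fx=2.9,fy=2.9,interpolation=cv2.INTER_CUBIC) if 0 else cv2.resize(im,None,fx=2.9,fy=2.9,interpolation=cv2.INTER_CUBIC))
E
```

```text
(no output)
```

View pics/crop0.png

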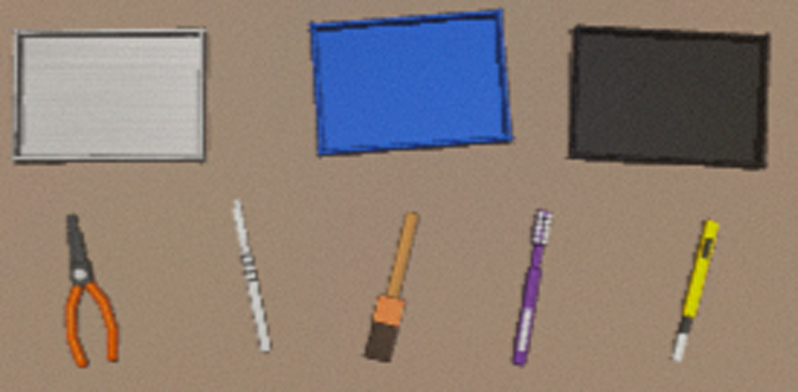

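The enlarged crop gives usable end points for every tool, in crop pixels at 2.9x. The scalpel's ends are at (237,201) and (266,350), but I can't yet tell which one is the blade. Next I convert these points to world positions.

```bash
cat > h.py <<'E'
import numpy as np,pickle
from scipy.spatial.transform import Rotation as R
def ray2w(px,K,T,z):
    p=np.atleast_2d(px).astype(float); d=np.c_[p,np.ones(len(p))]@np.linalg.inv(K).T@T[:3,:3].T
    return T[:3,3]+d*((z-T[2,3])/d[:,2])[:,None]
def wrist(px,d,s,z):
    # equidistant fisheye pixels -> world at height z
    K=d["intrinsics"];M=d["tool_from_camera"];p=np.atleast_2d(px).astype(float)
    a=(p-K[:2,2])/[K[0,0],K[1,1]];th=np.linalg.norm(a,axis=1,keepdims=True)+1e-12
    v=np.c_[a/th*np.sin(th),np.cos(th)]
    Rt=R.from_rotvec(s["tcp_rot"]).as_matrix();v=v@(Rt@M[:3,:3]).T;o=s["tcp_pos"]+Rt@M[:3,3]
    return o+v*((z-o[2])/v[:,2])[:,None]
def jawyaw(s):
    y=R.from_rotvec(s["tcp_rot"]).as_matrix()[:,1];return np.degrees(np.arctan2(y[1],y[0]))
E
python3 - <<'E'
from h import *
d=pickle.load(open("top.pkl","rb"))
W=lambda c,z:ray2w((np.array(c)+.5)/2.9-.5+[190,150],d["intrinsics"],d["cam_to_world"],z)
for n,c in dict(steel=[(14,30),(206,29),(206,161),(14,161)],blue=[(311,23),(500,10),(511,141),(319,155)],black=[(571,26),(769,35),(766,167),(569,158)]).items():
    w=W(c,.018);e=w[0]-w[1]+w[3]-w[2];print(n,w.mean(0).round(4),"xaxis yaw",np.degrees(np.arctan2(e[1],e[0])).round(1),np.linalg.norm(w[0]-w[1]),np.linalg.norm(w[0]-w[3]))
for n,t,b,lb in [("pliers",(72,215),(97,363),88/147),("scalA",(237,201),(266,350),70/149),("scalB",(266,350),(237,201),70/149),("flat",(378,360),(413,212),.5),("scrub",(544,210),(519,363),74/149),("craft",(679,360),(711,221),67/137)]:
    w=W([t,b],.006);e=w[0]-w[1];print(n,(w[1]+e*lb).round(4),"yaw",np.degrees(np.arctan2(e[1],e[0])).round(1),np.linalg.norm(e).round(3))
print(jawyaw(pickle.loads(pickle.dumps(__import__('rig').monitor.state()))))
print(ray2w([[152,212],[505,192]],d["intrinsics"],d["cam_to_world"],.05))
E
```

```text
steel [0.5991 0.2733 0.018 ] xaxis yaw 91.0 0.18757269727018586 0.1280132051128639
blue [ 0.6158 -0.017   0.018 ] xaxis yaw 94.9 0.1831954116342461 0.1286219675083561
black [ 0.6055 -0.2646  0.018 ] xaxis yaw 88.2 0.1895126638325525 0.12771276067108947
pliers [0.426 0.297 0.006] yaw 11.7 0.145
scalA [0.4235 0.1319 0.006 ] yaw 12.5 0.146
scalB [0.4321 0.1338 0.006 ] yaw -167.5 0.146
flat [ 0.4202 -0.006   0.006 ] yaw 167.6 0.145
scrub [ 0.4216 -0.1361  0.006 ] yaw -8.9 0.148
craft [ 0.4224 -0.2921  0.006 ] yaw 166.9 0.136
-75.97699419592558
[[ 0.51059087  0.47068638  0.05      ]
 [ 0.57968957 -0.48534524  0.05      ]]
```

```bash
python3 -m handwheel '{"dp":[[27,31,-8],[27,31,-8],[27,31,-8],[27,31,-8],[27,31,-8],[27,31,-8],[27,31,-8],[27,31,-8],[27,31,-8],[28,35,-8],[0,0,0]],"rot":[[0,0,-2.7],[0,0,-2.7],[0,0,-2.7],[0,0,-2.7],[0,0,-2.7],[0,0,-2.7],[0,0,-2.7],[0,0,-2.7],[0,0,-2.7],[0,0,-2.8],[0,0,0]]}' 0 20
cat > look.py <<'E'
import sys,cv2
from h import *
from rig import monitor,imaging
s=monitor.state();d=imaging.snapshot("wrist");pickle.dump((s,d),open("w.pkl","wb"))
print(s["tcp_pos"].round(4),jawyaw(s).round(1),d["intrinsics"][:,2],d["intrinsics"][0,0]);
cv2.imwrite(f"pics/{sys.argv[1]}.png",cv2.convertScaleAbs(d["image"][:,:,::-1],alpha=1.4))
E
python3 look.py w1
```

```text
clock: 1.48
tcp_pos: [0.4233, -0.2902, 0.1528]
tcp_rot: [-3.121, 0.353, 0.002]
force: [-0.4, -0.9, -0.4]
grip_width: 0.998
grasp_force: 0.0
[ 0.4233 -0.2902  0.1528] -102.9 [317.86404296 198.65860303   1.        ] 309.70691628693146
```

View pics/w1.png

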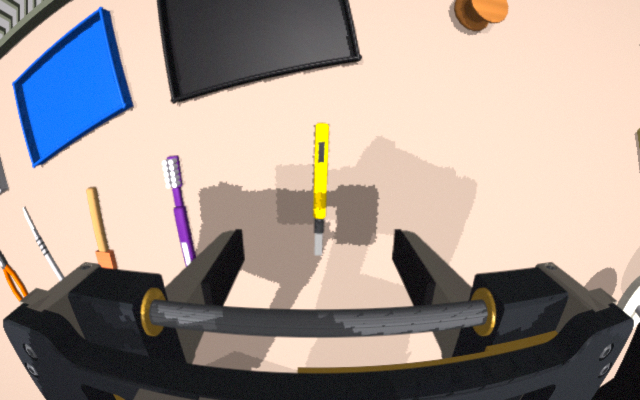

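The wrist view shows the craft knife almost aligned with the jaws, tail at (322,124) and tip at (318,254).

```bash
cat > m.py <<'E'
# usage: m.py tipu tipv tailu tailv frac z : tool origin/yaw and shift from current pose
import sys
from h import *
s,d=pickle.load(open("w.pkl","rb"));a=list(map(float,sys.argv[1:]))
w=wrist([a[:2],a[2:4]],d,s,a[5]);e=w[0]-w[1];o=w[1]+e*a[4];y=np.degrees(np.arctan2(e[1],e[0]))
t=(y-90-jawyaw(s)+90)%180-90
print("origin",o.round(4),"yaw",y.round(1),"len",np.linalg.norm(e).round(4),"shift mm",((o-s["tcp_pos"])*1e3).round(1),"turn",t.round(1))
E
python3 m.py 318 254 322 124 .489 .006
```

```text
origin [ 0.4231 -0.2921  0.006 ] yaw 165.4 len 0.1357 shift mm [  -0.2   -1.9 -146.8] turn -1.7
```

```bash
python3 -m handwheel '{"dp":[[0,-2,-30],[0,0,-40],[0,0,-40],[0,0,-20],[0,0,0]],"rot":[[0,0,-1.2],[0,0,0],[0,0,0],[0,0,0],[0,0,0]]}' 0 20
python3 -m handwheel '{"dp":[[0,0,0],[0,0,0],[0,0,0],[0,0,0],[0,0,0],[0,0,0],[0,0,0]],"rot":[[0,0,0],[0,0,0],[0,0,0],[0,0,0],[0,0,0],[0,0,0],[0,0,0]]}' 1 20
```

```text
clock: 2.15
tcp_pos: [0.4209, -0.2947, 0.0224]
tcp_rot: [-3.116, 0.391, 0.004]
force: [0.5, 0.6, -1.0]
grip_width: 0.999
grasp_force: 0.0
clock: 3.02
tcp_pos: [0.4225, -0.2943, 0.0235]
tcp_rot: [-3.117, 0.39, 0.0]
force: [-0.5, 0.3, 0.1]
grip_width: 0.267
grasp_force: 0.0
```

```bash
python3 -m handwheel '{"dp":[[0,0,0],[0,0,0],[0,0,0],[0,0,0]],"rot":[[0,0,0],[0,0,0],[0,0,0],[0,0,0]]}' 1 20
python3 -m handwheel '{"dp":[[0,0,30],[0,0,40],[0,0,0]],"rot":[[0,0,0],[0,0,0],[0,0,0]]}' 1 20
```

```text
clock: 3.52
tcp_pos: [0.4225, -0.2944, 0.0236]
tcp_rot: [-3.117, 0.39, 0.0]
force: [0.3, -0.1, -0.3]
grip_width: 0.14
grasp_force: 20.0
clock: 3.9
tcp_pos: [0.4241, -0.2955, 0.0961]
tcp_rot: [3.115, -0.39, 0.007]
force: [0.3, 0.0, -0.7]
grip_width: 0.135
grasp_force: 20.0
```

```bash
python3 -m handwheel '{"dp":[[20,57,0],[20,57,0],[20,57,0],[20,57,0],[20,57,0],[20,57,0],[20,57,0],[20,57,0],[20,57,0],[20,56,0],[0,0,0],[0,0,0]],"rot":[[0,0,10.5],[0,0,10.5],[0,0,10.5],[0,0,10.5],[0,0,10.5],[0,0,10.5],[0,0,10.5],[0,0,10.5],[0,0,10.5],[0,0,10.5],[0,0,0],[0,0,0]]}' 1 20
python3 look.py w2
```

```text
clock: 5.4
tcp_pos: [0.6213, 0.2739, 0.0921]
tcp_rot: [-2.208, -2.234, 0.004]
force: [0.3, -1.1, -0.1]
grip_width: 0.134
grasp_force: 20.0
[0.6213 0.2739 0.0921] 0.7 [317.86404296 198.65860303   1.        ] 309.70691628693146
```

View pics/w2.png

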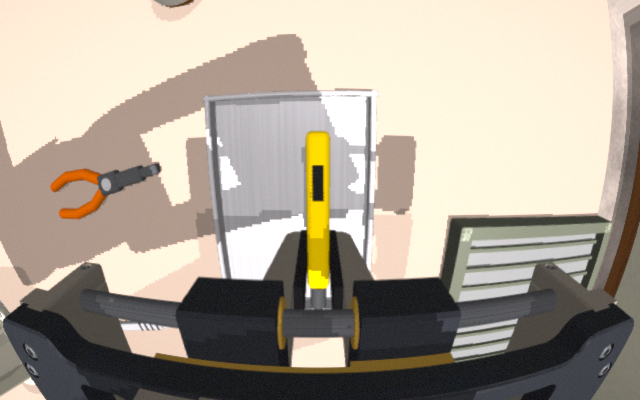

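The wrist view shows the knife held over the steel tray. The tray's far (+y) corners are at (206,98) and (375,93), and its right wall is at about (367,262).

```bash
python3 - <<'E'
from h import *
s,d=pickle.load(open("w.pkl","rb"));print(wrist([[206,98],[376,93],[370,262]],d,s,.018).round(4))
E
```

```text
[[0.5368 0.3643 0.018 ]
 [0.6623 0.3668 0.018 ]
 [0.6647 0.2332 0.018 ]]
```

```bash
python3 -m handwheel '{"dp":[[2,0,-30],[0,0,-25],[0,0,-10],[0,0,0],[0,0,0]],"rot":[[0,0,0],[0,0,0],[0,0,0],[0,0,0],[0,0,0]]}' 1 20
python3 -m handwheel '{"dp":[[0,0,0],[0,0,0],[0,0,0]],"rot":[[0,0,0],[0,0,0],[0,0,0]]}' 0.74 20
```

```text
clock: 6.08
tcp_pos: [0.625, 0.2745, 0.0296]
tcp_rot: [2.208, 2.234, 0.002]
force: [-0.0, 0.3, -0.4]
grip_width: 0.137
grasp_force: 20.0
clock: 6.45
tcp_pos: [0.6246, 0.2748, 0.0289]
tcp_rot: [2.207, 2.235, 0.001]
force: [-0.5, -0.3, 1.0]
grip_width: 0.265
grasp_force: 0.0
```

```bash
python3 -m handwheel '{"dp":[[0,0,30],[0,0,50],[-25,-18,10],[-25,-18,5],[-25,-18,5],[-25,-18,5],[-25,-18,5],[-24,-18,5],[-24,-18,5],[-24,-16,5],[0,0,0]],"rot":[[0,0,0],[0,0,0],[0,0,-9.8],[0,0,-9.8],[0,0,-9.8],[0,0,-9.8],[0,0,-9.8],[0,0,-9.8],[0,0,-9.8],[0,0,-9.8],[0,0,0]]}' 0.5 20
python3 look.py w3
```

```text
clock: 7.82
tcp_pos: [0.4263, 0.132, 0.154]
tcp_rot: [3.123, 0.337, -0.0]
force: [0.8, 0.1, 0.7]
grip_width: 0.503
grasp_force: 0.0
[0.4263 0.132  0.154 ] -77.7 [317.86404296 198.65860303   1.        ] 309.70691628693146
```

View pics/w3.png

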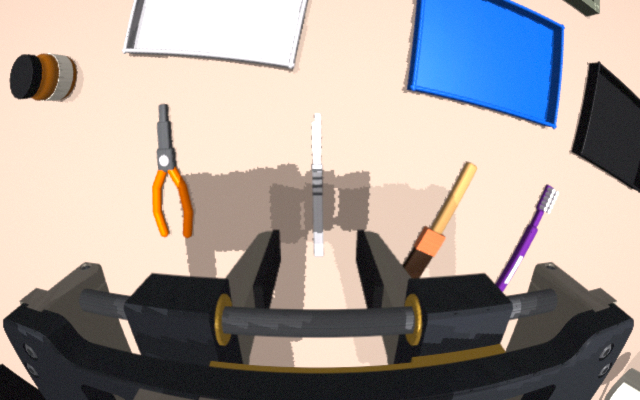

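The scalpel is centred, with its ends at (317,113) and (319,255). I'll check the width along it to find the blade.

```bash
python3 - <<'E'
from h import *
s,d=pickle.load(open("w.pkl","rb"));im=d["image"].astype(int)
c=im.max(2)-im.min(2)
for v in range(112,258,8): print(v,list(c[v,306:332]))
E
python3 m.py 317 113 319 255 .47 .004
```

```text
112 [np.int64(41), np.int64(38), np.int64(39), np.int64(38), np.int64(40), np.int64(40), np.int64(39), np.int64(40), np.int64(39), np.int64(37), np.int64(37), np.int64(37), np.int64(37), np.int64(38), np.int64(38), np.int64(38), np.int64(40), np.int64(40), np.int64(40), np.int64(39), np.int64(40), np.int64(40), np.int64(40), np.int64(40), np.int64(41), np.int64(40)]
120 [np.int64(41), np.int64(40), np.int64(40), np.int64(39), np.int64(40), np.int64(40), np.int64(39), np.int64(38), np.int64(29), np.int64(8), np.int64(2), np.int64(1), np.int64(2), np.int64(2), np.int64(13), np.int64(34), np.int64(38), np.int64(39), np.int64(39), np.int64(40), np.int64(39), np.int64(38), np.int64(39), np.int64(40), np.int64(40), np.int64(40)]
128 [np.int64(39), np.int64(40), np.int64(40), np.int64(40), np.int64(39), np.int64(26), np.int64(5), np.int64(2), np.int64(2), np.int64(2), np.int64(2), np.int64(2), np.int64(1), np.int64(2), np.int64(3), np.int64(32), np.int64(40), np.int64(41), np.int64(39), np.int64(41), np.int64(40), np.int64(39), np.int64(39), np.int64(39), np.int64(39), np.int64(39)]
136 [np
[... 5148 characters left out ...]
.int64(7), np.int64(5), np.int64(5), np.int64(3), np.int64(4), np.int64(5), np.int64(3), np.int64(3), np.int64(4), np.int64(23), np.int64(36), np.int64(39), np.int64(39), np.int64(40), np.int64(40), np.int64(39), np.int64(40), np.int64(38)]
256 [np.int64(36), np.int64(39), np.int64(40), np.int64(41), np.int64(39), np.int64(40), np.int64(40), np.int64(37), np.int64(29), np.int64(14), np.int64(18), np.int64(19), np.int64(18), np.int64(19), np.int64(18), np.int64(18), np.int64(21), np.int64(35), np.int64(39), np.int64(42), np.int64(40), np.int64(40), np.int64(39), np.int64(37), np.int64(39), np.int64(40)]
origin [0.4248 0.1314 0.004 ] yaw 13.0 len 0.1489 shift mm [  -1.5   -0.6 -150. ] turn 0.7
```

The scalpel narrows at the far (+x) end, so the blade points that way and the yaw is 13°.

```bash
python3 -m handwheel '{"dp":[[-2,-1,-40],[0,0,-45],[0,0,-35],[0,0,-13],[0,0,0]],"rot":[[0,0,0.7],[0,0,0],[0,0,0],[0,0,0],[0,0,0]]}' 0.7 20
python3 -m handwheel '{"dp":[[0,0,0],[0,0,0],[0,0,0],[0,0,0],[0,0,0]],"rot":[[0,0,0],[0,0,0],[0,0,0],[0,0,0],[0,0,0]]}' 1 20
python3 -m handwheel '{"dp":[[0,0,30],[0,0,40],[0,0,0]],"rot":[[0,0,0],[0,0,0],[0,0,0]]}' 1 20
```

```text
clock: 8.5
tcp_pos: [0.4262, 0.1321, 0.0205]
tcp_rot: [3.121, 0.36, -0.001]
force: [-0.3, -0.0, 0.0]
grip_width: 0.292
grasp_force: 0.0
clock: 9.12
tcp_pos: [0.4262, 0.1319, 0.021]
tcp_rot: [-3.121, -0.356, -0.002]
force: [1.0, 1.7, 6.4]
grip_width: 0.105
grasp_force: 20.0
clock: 9.5
tcp_pos: [0.4268, 0.132, 0.0926]
tcp_rot: [-3.121, -0.356, -0.006]
force: [-0.6, 0.4, -0.4]
grip_width: 0.107
grasp_force: 20.0
```

```bash
python3 -m handwheel '{"dp":[[18,17,0],[18,17,0],[18,17,0],[18,17,0],[18,17,0],[18,17,0],[18,17,0],[19,18,0],[0,0,0],[0,0,-30]],"rot":[[0,0,9.75],[0,0,9.75],[0,0,9.75],[0,0,9.75],[0,0,9.75],[0,0,9.75],[0,0,9.75],[0,0,9.75],[0,0,0],[0,0,0]]}' 1 20
python3 -m handwheel '{"dp":[[0,0,-25],[0,0,-10],[0,0,-2],[0,0,0]],"rot":[[0,0,0],[0,0,0],[0,0,0],[0,0,0]]}' 1 20
```

```text
clock: 10.75
tcp_pos: [0.5708, 0.2686, 0.0608]
tcp_rot: [2.205, 2.237, 0.002]
force: [0.1, -0.5, -0.2]
grip_width: 0.103
grasp_force: 20.0
clock: 11.25
tcp_pos: [0.5701, 0.2683, 0.0236]
tcp_rot: [-2.203, -2.24, 0.001]
force: [-0.2, -0.6, 0.0]
grip_width: 0.104
grasp_force: 20.0
```

```bash
python3 -m handwheel '{"dp":[[0,0,0],[0,0,0],[0,0,0],[0,0,0]],"rot":[[0,0,0],[0,0,0],[0,0,0],[0,0,0]]}' 0.77 20
python3 -m handwheel '{"dp":[[0,0,30],[0,0,50],[0,-50,50],[0,-60,20],[0,0,0]],"rot":[[0,0,0],[0,0,0],[0,0,0],[0,0,0],[0,0,0]]}' 0.77 20
python3 look.py w4
```

```text
clock: 11.75
tcp_pos: [0.5705, 0.2687, 0.0237]
tcp_rot: [2.201, 2.241, 0.0]
force: [-0.9, -0.4, -0.1]
grip_width: 0.23
grasp_force: 0.0
clock: 12.38
tcp_pos: [0.5713, 0.1623, 0.1697]
tcp_rot: [2.204, 2.236, 0.003]
force: [-0.2, 1.0, -0.3]
grip_width: 0.233
grasp_force: 0.0
[0.5713 0.1623 0.1697] 0.8 [317.86404296 198.65860303   1.        ] 309.70691628693146
```

View pics/w4.png

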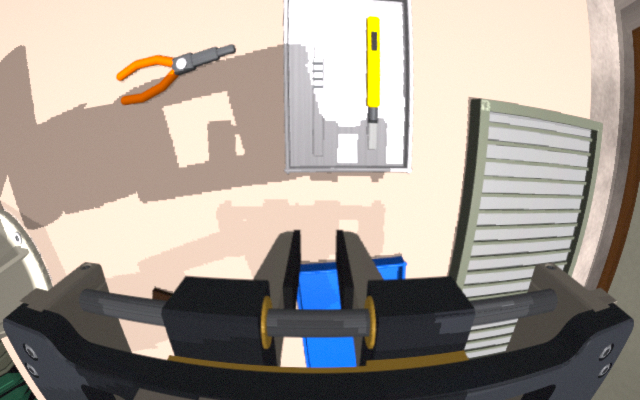

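Both blades lie inside the steel tray, the craft knife at (373,80) and the scalpel at (318,100). Next are the pliers.

```bash
python3 -m handwheel '{"dp":[[-18,17,-2],[-18,17,-2],[-18,17,-2],[-18,17,-2],[-18,17,-2],[-18,17,-2],[-18,17,-2],[-19,16,-2],[0,0,0]],"rot":[[0,0,-9.9],[0,0,-9.9],[0,0,-9.9],[0,0,-9.9],[0,0,-9.9],[0,0,-9.9],[0,0,-9.9],[0,0,-9.9],[0,0,0]]}' 0.4 30
python3 look.py w5
```

```text
clock: 13.55
tcp_pos: [0.4238, 0.3015, 0.1507]
tcp_rot: [3.124, 0.328, -0.002]
force: [-0.0, 0.9, 0.4]
grip_width: 0.599
grasp_force: 0.0
[0.4238 0.3015 0.1507] -78.0 [317.86404296 198.65860303   1.        ] 309.70691628693146
```

View pics/w5.png

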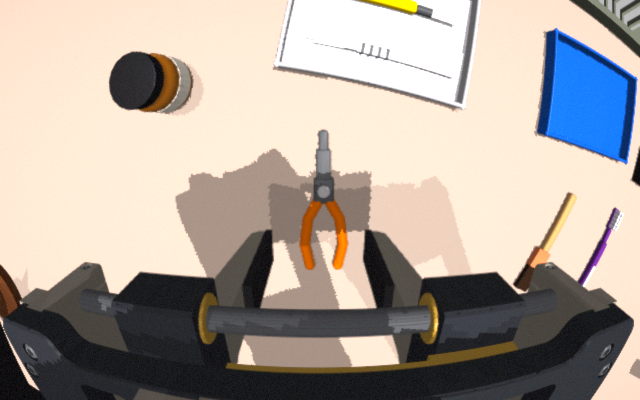

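The pliers' tip is at (322,131), their rear midpoint at (324.5,267) and the pivot screw at (324,190).

```bash
python3 m.py 322 131 324.5 267 .599 .006; python3 m.py 322 131 324 190 1 .011;  python3 m.py 324 190 324.5 267 1 .011
```

```text
origin [0.4271 0.2968 0.006 ] yaw 13.2 len 0.1438 shift mm [   3.3   -4.7 -144.7] turn 1.2
origin [0.4835 0.3101 0.011 ] yaw 14.0 len 0.057 shift mm [  59.7    8.6 -139.7] turn 2.0
origin [0.4282 0.2963 0.011 ] yaw 12.7 len 0.0843 shift mm [   4.3   -5.2 -139.7] turn 0.7
```

```bash
python3 -m handwheel '{"dp":[[4,-5,-30],[0,0,-45],[0,0,-40],[0,0,-14],[0,0,0]],"rot":[[0,0,1.2],[0,0,0],[0,0,0],[0,0,0],[0,0,0]]}' 0.55 40
python3 -m handwheel '{"dp":[[0,0,0],[0,0,0],[0,0,0],[0,0,0],[0,0,0]],"rot":[[0,0,0],[0,0,0],[0,0,0],[0,0,0],[0,0,0]]}' 1 40
python3 -m handwheel '{"dp":[[0,0,30],[0,0,50],[0,0,0]],"rot":[[0,0,0],[0,0,0],[0,0,0]]}' 1 40
```

```text
clock: 14.22
tcp_pos: [0.4296, 0.2949, 0.0221]
tcp_rot: [3.12, 0.358, -0.002]
force: [0.1, 0.6, -0.2]
grip_width: 0.448
grasp_force: 0.0
clock: 14.85
tcp_pos: [0.4302, 0.2957, 0.0237]
tcp_rot: [-3.12, -0.357, -0.003]
force: [0.5, -0.1, 8.3]
grip_width: 0.21
grasp_force: 40.0
clock: 15.22
tcp_pos: [0.4315, 0.2966, 0.106]
tcp_rot: [-3.118, -0.356, -0.009]
force: [0.3, 0.4, -2.1]
grip_width: 0.209
grasp_force: 40.0
```

```bash
python3 -m handwheel '{"dp":[[17,-55,0],[17,-55,0],[17,-55,0],[17,-55,0],[17,-55,0],[17,-55,0],[17,-55,0],[17,-55,0],[17,-55,0],[21,-52,0],[0,0,0],[0,0,0]],"rot":[[0,0,7.5],[0,0,7.5],[0,0,7.5],[0,0,7.5],[0,0,7.5],[0,0,7.5],[0,0,7.5],[0,0,7.5],[0,0,7.5],[0,0,7.5],[0,0,0],[0,0,0]]}' 1 40
python3 look.py w6
```

```text
clock: 16.73
tcp_pos: [0.6023, -0.2513, 0.1012]
tcp_rot: [-2.26, -2.179, 0.001]
force: [-1.1, 0.4, -1.0]
grip_width: 0.21
grasp_force: 40.0
[ 0.6023 -0.2513  0.1012] -2.1 [317.86404296 198.65860303   1.        ] 309.70691628693146
```

View pics/w6.png

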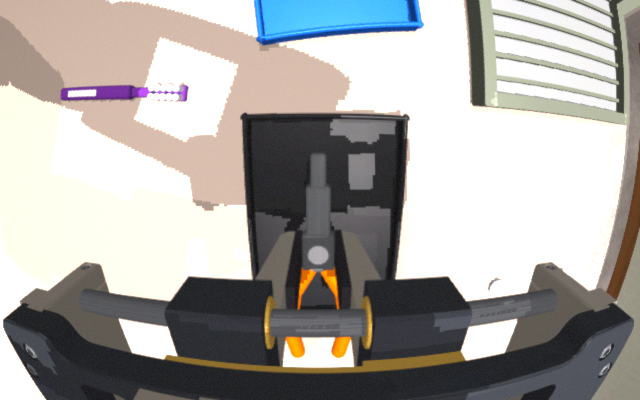

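The pliers hang over the black tray, whose +y corners are at (243,117) and (408,117).

```bash
python3 - <<'E'
from h import *
s,d=pickle.load(open("w.pkl","rb"));print(wrist([[243,117],[408,117]],d,s,.018).round(4))
E
```

```text
[[ 0.548  -0.1739  0.018 ]
 [ 0.6744 -0.178   0.018 ]]
```

```bash
python3 -m handwheel '{"dp":[[4,-1,-30],[0,0,-30],[0,0,-10],[0,0,-3],[0,0,0]],"rot":[[0,0,0],[0,0,0],[0,0,0],[0,0,0],[0,0,0]]}' 1 40
python3 -m handwheel '{"dp":[[0,0,0],[0,0,0],[0,0,0],[0,0,0]],"rot":[[0,0,0],[0,0,0],[0,0,0],[0,0,0]]}' 0.6 40
python3 -m handwheel '{"dp":[[0,0,30],[0,0,50],[-10,0,40],[0,0,0]],"rot":[[0,0,0],[0,0,0],[0,0,0],[0,0,0]]}' 0.6 20
```

```text
clock: 17.4
tcp_pos: [0.608, -0.2527, 0.0304]
tcp_rot: [2.258, 2.183, 0.001]
force: [-0.1, -0.6, -1.6]
grip_width: 0.205
grasp_force: 40.0
clock: 17.9
tcp_pos: [0.6075, -0.2529, 0.0297]
tcp_rot: [2.259, 2.183, 0.0]
force: [0.0, 0.0, -0.2]
grip_width: 0.403
grasp_force: 0.0
clock: 18.4
tcp_pos: [0.599, -0.2537, 0.1532]
tcp_rot: [2.256, 2.179, 0.003]
force: [0.5, 0.2, 0.5]
grip_width: 0.398
grasp_force: 0.0
```

```bash
python3 -m handwheel '{"dp":[[-18,12,0],[-18,12,0],[-18,12,0],[-18,12,0],[-18,12,0],[-18,12,0],[-18,12,0],[-17,12,0],[-17,11,0],[-17,11,0],[0,0,0]],"rot":[[0,0,-9.7],[0,0,-9.7],[0,0,-9.7],[0,0,-9.7],[0,0,-9.7],[0,0,-9.7],[0,0,-9.7],[0,0,-9.7],[0,0,-9.7],[0,0,-9.7],[0,0,0]]}' 0.5 20
python3 look.py w7
```

```text
clock: 19.77
tcp_pos: [0.4192, -0.1342, 0.1488]
tcp_rot: [-3.132, 0.243, 0.003]
force: [-0.7, -0.0, 0.0]
grip_width: 0.501
grasp_force: 0.0
[ 0.4192 -0.1342  0.1488] -98.9 [317.86404296 198.65860303   1.        ] 309.70691628693146
```

View pics/w7.png

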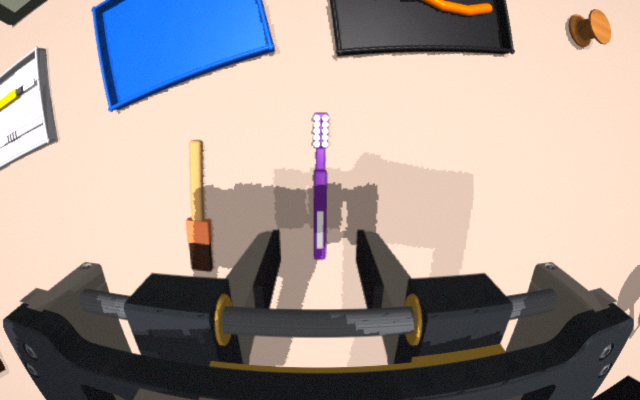

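The scrub brush's head tip is at (321,112) and its tail at (320,259). The flat brush runs from (196,141) to (201,269).

```bash
python3 m.py 321 113 320 259 .497 .008; python3 m.py 201 269 196 141 .5 .006;
```

```text
origin [ 0.4208 -0.137   0.008 ] yaw -9.2 len 0.1492 shift mm [   1.6   -2.8 -140.8] turn -0.3
origin [ 0.4209 -0.0055  0.006 ] yaw 166.6 len 0.1437 shift mm [   1.8  128.7 -142.8] turn -4.6
```

```bash
python3 -m handwheel '{"dp":[[2,-3,-30],[0,0,-45],[0,0,-38],[0,0,-14],[0,0,0]],"rot":[[0,0,-0.3],[0,0,0],[0,0,0],[0,0,0],[0,0,0]]}' 0.65 20
python3 -m handwheel '{"dp":[[0,0,0],[0,0,0],[0,0,0],[0,0,0],[0,0,0]],"rot":[[0,0,0],[0,0,0],[0,0,0],[0,0,0],[0,0,0]]}' 1 20
python3 -m handwheel '{"dp":[[0,0,30],[0,0,50],[0,0,0]],"rot":[[0,0,0],[0,0,0],[0,0,0]]}' 1 20
```

```text
clock: 20.45
tcp_pos: [0.4225, -0.138, 0.022]
tcp_rot: [-3.131, 0.252, 0.002]
force: [-0.1, -0.1, 0.2]
grip_width: 0.349
grasp_force: 0.0
clock: 21.08
tcp_pos: [0.4234, -0.1382, 0.0236]
tcp_rot: [3.131, -0.254, 0.003]
force: [0.1, -0.4, 7.8]
grip_width: 0.139
grasp_force: 20.0
clock: 21.45
tcp_pos: [0.4249, -0.1386, 0.1059]
tcp_rot: [3.13, -0.254, 0.011]
force: [0.5, -0.9, -1.2]
grip_width: 0.138
grasp_force: 20.0
```

```bash
python3 -m handwheel '{"dp":[[22,12,0],[22,12,0],[22,12,0],[22,12,0],[22,12,0],[22,12,0],[22,13,0],[22,13,0],[21,13,0],[21,13,0],[0,0,0],[0,0,0]],"rot":[[0,0,10.4],[0,0,10.4],[0,0,10.4],[0,0,10.4],[0,0,10.4],[0,0,10.4],[0,0,10.4],[0,0,10.4],[0,0,10.4],[0,0,10.4],[0,0,0],[0,0,0]]}' 1 20
python3 look.py w8
```

```text
clock: 22.95
tcp_pos: [0.6392, -0.0141, 0.1016]
tcp_rot: [-2.131, -2.307, 0.002]
force: [0.6, 0.6, 0.2]
grip_width: 0.138
grasp_force: 20.0
[ 0.6392 -0.0141  0.1016] 4.6 [317.86404296 198.65860303   1.        ] 309.70691628693146
```

View pics/w8.png

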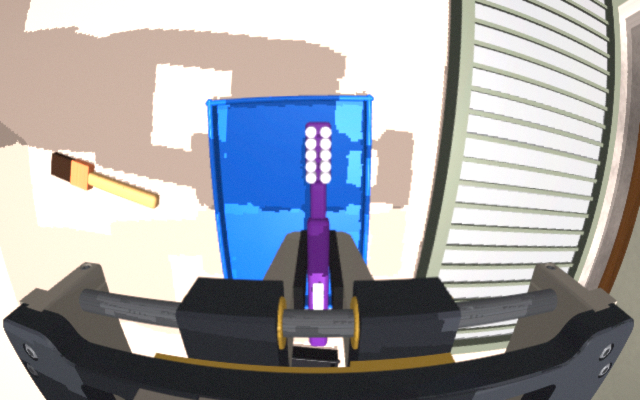

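The scrub brush is well aligned over the blue tray, whose +y corners are at (209,101) and (372,96).

```bash
python3 -m handwheel '{"dp":[[2,0,-30],[0,0,-30],[0,0,-10],[0,0,-4],[0,0,0]],"rot":[[0,0,0],[0,0,0],[0,0,0],[0,0,0],[0,0,0]]}' 1 20
python3 -m handwheel '{"dp":[[0,0,0],[0,0,0],[0,0,0]],"rot":[[0,0,0],[0,0,0],[0,0,0]]}' 0.74 20
python3 -m handwheel '{"dp":[[0,0,30],[0,0,50],[-10,0,40],[0,0,0]],"rot":[[0,0,0],[0,0,0],[0,0,0],[0,0,0]]}' 0.74 20
```

```text
clock: 23.62
tcp_pos: [0.6428, -0.014, 0.0292]
tcp_rot: [2.128, 2.31, 0.001]
force: [-0.5, -0.1, -0.8]
grip_width: 0.14
grasp_force: 20.0
clock: 24.0
tcp_pos: [0.6427, -0.0138, 0.0289]
tcp_rot: [2.128, 2.311, 0.001]
force: [0.1, 0.4, 0.0]
grip_width: 0.259
grasp_force: 0.0
clock: 24.5
tcp_pos: [0.6341, -0.0139, 0.1522]
tcp_rot: [2.125, 2.308, 0.006]
force: [-0.3, -0.5, -0.1]
grip_width: 0.264
grasp_force: 0.0
```

```bash
python3 -m handwheel '{"dp":[[-19,1,0],[-19,1,0],[-19,1,0],[-19,1,0],[-19,1,0],[-19,1,0],[-19,1,0],[-19,0,0],[-19,0,0],[-19,0,0],[-19,0,0],[0,0,0]],"rot":[[0,0,-9.8],[0,0,-9.8],[0,0,-9.8],[0,0,-9.8],[0,0,-9.8],[0,0,-9.8],[0,0,-9.8],[0,0,-9.8],[0,0,-9.8],[0,0,-9.8],[0,0,-9.8],[0,0,0]]}' 0.5 20
python3 look.py w9
```

```text
clock: 26.0
tcp_pos: [0.4221, -0.0068, 0.1479]
tcp_rot: [3.121, -0.356, -0.003]
force: [0.0, 0.8, -0.3]
grip_width: 0.5
grasp_force: 0.0
[ 0.4221 -0.0068  0.1479] -103.0 [317.86404296 198.65860303   1.        ] 309.70691628693146
```

View pics/w9.png

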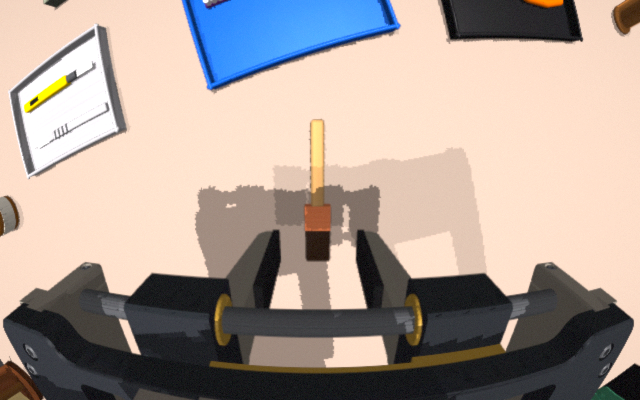

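The flat brush's bristle tip is at (317,260), its handle end at (317,119), and the ferrule starts at v≈205.

```bash
python3 m.py 317 261 317.5 119 .465 .006; python3 m.py 317 205 317.5 119 1 .008
```

```text
origin [ 0.4255 -0.007   0.006 ] yaw 166.7 len 0.1464 shift mm [ 3.400e+00 -1.000e-01 -1.419e+02] turn -0.3
origin [ 0.4105 -0.0032  0.008 ] yaw 166.6 len 0.0836 shift mm [ -11.6    3.6 -139.9] turn -0.4
```

```bash
python3 -m handwheel '{"dp":[[3,0,-30],[0,0,-45],[0,0,-37],[0,0,-14],[0,0,0]],"rot":[[0,0,-0.3],[0,0,0],[0,0,0],[0,0,0],[0,0,0]]}' 0.65 25
python3 -m handwheel '{"dp":[[0,0,0],[0,0,0],[0,0,0],[0,0,0],[0,0,0]],"rot":[[0,0,0],[0,0,0],[0,0,0],[0,0,0],[0,0,0]]}' 1 25
python3 -m handwheel '{"dp":[[0,0,30],[0,0,50],[0,0,0]],"rot":[[0,0,0],[0,0,0],[0,0,0]]}' 1 25
```

```text
clock: 26.68
tcp_pos: [0.4265, -0.0068, 0.022]
tcp_rot: [3.12, -0.363, -0.002]
force: [0.1, -0.4, 0.1]
grip_width: 0.35
grasp_force: 0.0
clock: 27.3
tcp_pos: [0.4274, -0.0069, 0.0236]
tcp_rot: [-3.12, 0.365, -0.004]
force: [-0.8, 0.1, 8.1]
grip_width: 0.138
grasp_force: 25.0
clock: 27.68
tcp_pos: [0.429, -0.0069, 0.1058]
tcp_rot: [-3.12, 0.366, -0.011]
force: [0.5, -0.3, -0.6]
grip_width: 0.134
grasp_force: 25.0
```

```bash
python3 -m handwheel '{"dp":[[15,-1,0],[15,-1,0],[15,-1,0],[15,-1,0],[15,-1,0],[15,-1,0],[15,-1,0],[15,0,0],[15,0,0],[14,0,0],[13,0,0],[0,0,0]],"rot":[[0,0,9.85],[0,0,9.85],[0,0,9.85],[0,0,9.85],[0,0,9.85],[0,0,9.85],[0,0,9.85],[0,0,9.85],[0,0,9.85],[0,0,9.85],[0,0,9.85],[0,0,0]]}' 1 25
python3 look.py w10
```

```text
clock: 29.18
tcp_pos: [0.5886, -0.0138, 0.1016]
tcp_rot: [-2.124, -2.314, 0.001]
force: [-0.6, -0.5, -0.7]
grip_width: 0.135
grasp_force: 25.0
[ 0.5886 -0.0138  0.1016] 4.9 [317.86404296 198.65860303   1.        ] 309.70691628693146
```

View pics/w10.png

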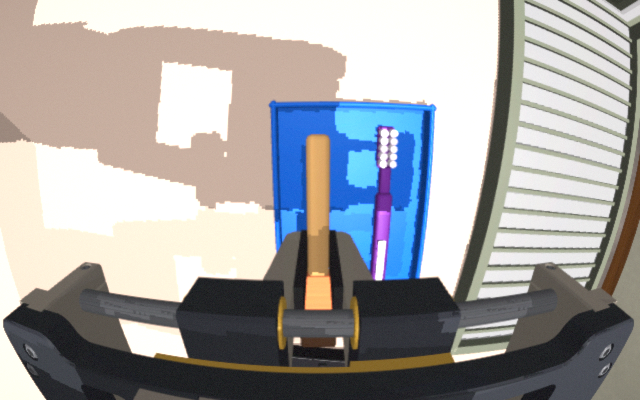

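The flat brush hangs over the near half of the blue tray, with the scrub brush lying flat at (385,200) and well clear.

```bash
python3 -m handwheel '{"dp":[[0,0,-30],[0,0,-30],[0,0,-10],[0,0,-4],[0,0,0]],"rot":[[0,0,0],[0,0,0],[0,0,0],[0,0,0],[0,0,0]]}' 1 25
python3 -m handwheel '{"dp":[[0,0,0],[0,0,0],[0,0,0]],"rot":[[0,0,0],[0,0,0],[0,0,0]]}' 0.74 20
python3 -m handwheel '{"dp":[[0,0,30],[0,0,50],[-60,0,15],[-60,0,50],[-60,0,50],[0,0,0]],"rot":[[0,0,0],[0,0,0],[0,0,0],[0,0,0],[0,0,0],[0,0,0]]}' 0.74 20
python3 - <<'E'
from rig import imaging
import cv2
d=imaging.snapshot("top");cv2.imwrite("pics/end.png",cv2.resize(cv2.convertScaleAbs(d["image"][150:285,190:465,::-1],alpha=1.5),None,fx=2.9,fy=2.9,interpolation=cv2.INTER_CUBIC))
E
```

```text
clock: 29.85
tcp_pos: [0.5887, -0.0139, 0.0291]
tcp_rot: [2.124, 2.315, 0.001]
force: [-0.7, 0.4, 0.1]
grip_width: 0.137
grasp_force: 25.0
clock: 30.22
tcp_pos: [0.5887, -0.0139, 0.0289]
tcp_rot: [2.123, 2.315, 0.001]
force: [-0.0, -0.1, 0.6]
grip_width: 0.259
grasp_force: 0.0
clock: 30.98
tcp_pos: [0.4313, -0.0139, 0.2064]
tcp_rot: [2.121, 2.313, 0.005]
force: [0.1, -0.5, 0.2]
grip_width: 0.261
grasp_force: 0.0
```

View pics/end.png

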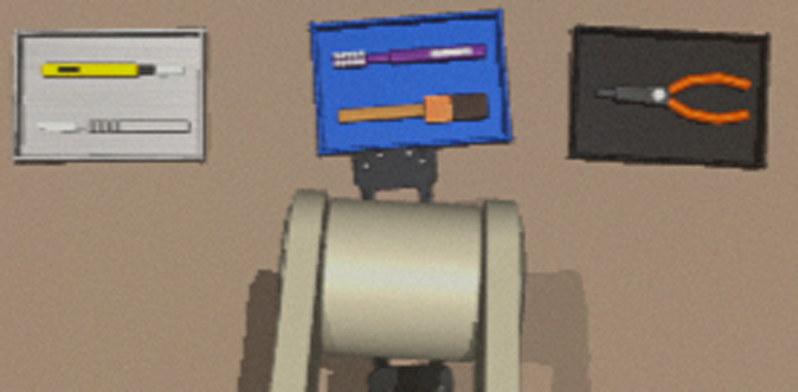

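All five tools lie inside their trays, clear of the walls and of each other, and the arm is clear.

```bash
python3 -c "
from rig import ctrl; print(ctrl.job_done())"
```

```text
the job is handed in; nothing more can be done
None
```

I put both blades in the steel tray first, then the pliers in the black tray and the brushes in the blue; the last picture showed all five lying inside their trays, and I handed the job in at about 31 s with no verdict returned.

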